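# Pop the battery hatch of the edge burnisher

### The arm

A 6-joint arm with a two-finger parallel gripper is mounted at the origin on the work surface. World frame = base frame: x ahead of the robot, y to its left, z up, the work surface at z = 0. Lengths are in m, angles in degrees, forces in N, time in s.
With the tool pointing down it reaches from about 0.25 to 0.725 m from the base axis. Payload 9.7 kg.
Tool frame: the origin (TCP) lies on the centre line of the jaws, within the pads' length; the fingertips stand 17 mm ahead of it and the grasp point (between the pads) lies 2 mm behind it (bot.tip_extent is the distance from the TCP to the fingertips, in m); z points along the fingers, y is the line along which they close (so a half turn about z gives the same grasp; the last joint's range is limited). The gripper opens to 85 mm and grips with 20 to 120 N. Pads are 22 mm wide; open, the fingers measure 114 mm over their backs; the gripper's body (76 mm by 85 mm) begins 54 mm behind the grasp point. The pads swing forward as they close: fully open they stand 13 mm farther back than shut.
Start: joints at [-68.411, 4.979, 10.078, 95.1, 0, 90], TCP at [0.202, -0.511, 0.248] pointing down, gripper open.
Joint ranges: [-179.16, 179.16], [-48.56, 103.87], [-65.8, 70.77], [-126.05, 130.52], [-82.76, 87.17], [-180, 180]. Speed limits (degrees/s): [127.2, 127.2, 147.25, 180, 180, 180].

### API

Orientations are given as [roll, pitch, yaw] about the fixed x, y, z axes, in that order (R = Rz(yaw) Ry(pitch) Rx(roll)).
In Python, from workcell import bot gives the robot as it stands.
- The arm moves only by the tool carry_out, never from a script. Its argument "moves" is text: rows parted by semicolons, each of 7 numbers parted by spaces: the shift along the tool's x, y, z in mm, then the turn, a rotation vector about the tool's x, y, z in degrees, then the finger opening in mm, from 0 to 85.4. A call has 1 to 20 rows; each row is the pose to reach, as a shift and turn from the pose commanded when the call began, along the tool's axes at that moment; what a row does not reach only later rows make up. A row lasts 1/10 s, in which the tool goes at most 50 mm and 8.59 degrees, less where a joint would pass 70% of its speed; a pose out of reach is approached as far as the arm can. A call with a gripper value outside its range is refused whole. The fingers move at their own pace and stop on an object; "force" is the grip in N (left out, the last holds). Time passes only in rows, so rows that repeat a pose let the fingers close. It gives the time, the measured TCP pose, the force, the opening and the grip force at its end, in the units of the state.
- bot.get_obs(): the state, without advancing time (a new reading comes with each control period).
- bot.camera(name): name is "side" or "top"; returns a dict with "img" (400x640x3 uint8, red, green, blue), "mtx" (3x3 intrinsics, pixels), "k1" (the pictures are not rectified: a ray, as slopes to the right and down, at radius r is drawn at 1 + k1 r^2 times it, then the intrinsics apply), "position" and "orientation" of the camera in the world. Camera axes: x right, y up, looking along -z (the intrinsics and any distortion apply to the point x, -y, -z); pixel columns grow to the right and rows downward; lengths in m; the calibration is good to about 2 mm. A picture is of the moment at which its call begins. There is no depth.
- bot.job_done(): hands the job in; it is judged then, once.
The state is a dict: "time": time; "q": joint angles; "qd": joint speeds; "joint_efforts": joint torques, N m; "ee_pos": TCP position; "tcp_rot": TCP orientation; "wrist_force": force on the tool from outside, world axes, zero at the start; "torque": the same for the moment, N m; "opening": finger opening in m; "grasp_force": force on a finger pad.
Only numpy, scipy, OpenCV 4.12 (cv2) and the standard library are available. Lean on these libraries where they do the work, as an engineer would, in place of code of your own. Each camera call takes 0.05 s, during which the arm holds its last target. There are 200 camera calls.

### The job

Open the battery hatch of the edge burnisher: with a fingertip, press its orange pad once, all the way in, let go so that the hatch pops up, then back off and make sure it stays open. Do not push the hatch shut again, do not press the green start button, and do not lift or shift the machine or disturb the things around it.

Things in the scene. Friction and masses are not known exactly. Their poses are not given: they have to be found in the camera images.
- burnisher: cordless edge burnisher, loose on rubber feet (about 2.6 kg): dark blue-grey housing 220 x 170 mm, top 66 mm above the bench; origin under its centre, x from the low front (hatch, button) to the rear (aluminium motor, 131 mm high, its wooden tip sticking out to -y), z up
- hatch_pad (a point): centre of the upper face of the orange ribbed press pad (24 x 44 mm) at the free front edge of the pale grey battery hatch, 73.5 mm above the bench when shut; moves with the hatch; when shut at x = -78, y = +29 mm in the burnisher frame; axes: x to the rear, y along the hinge, z up out of the hatch
- hatch (a joint): angle of the battery hatch (106 x 84 x 5 mm) about its hinge, 88 mm to the rear of the pad centre: 0 shut and latched; negative pressed in, to the end stop at -0.092 (8 mm at the pad); positive opening; 1.1 fully open, free edge 160 mm above the bench. Pressed in past -0.065 (5.7 mm; takes 3.5 to 5 N at the pad) and let go, it springs open in about 1 s and stays; pushed down again it latches shut
- catch (a joint): sideways place (m) of the latch's follower pin, hidden in the battery bay: about 0 when latched; 0.004 to 0.009 during and after the opening press, back near 0 with the hatch open; below -0.006 only when an opened hatch is pushed nearly shut again
- start_button (a joint): the round green start button (22 mm across, in a black collar, top about 84 mm above the bench) at the front of the housing beside the hatch, in the burnisher frame at x = -75, y = -52 mm; 0 = up, 0.005 = pressed; pressing it would start the motor
- spool: brown thread spool, 44 mm across, 48 mm high, standing beside the burnisher; origin under its centre
- spare_battery: spare yellow and black battery block, 45 x 70 x 40 mm, standing beside the burnisher; origin under its centre
- awl: red-handled awl, 150 mm, lying on the bench
- marker: black and lime marker pen, 135 mm, lying on the bench
- can: black drinks can, 52 mm across, 130 mm high
- mallet: wooden mallet, 260 mm, lying on the bench
- glue_jar: amber glue jar with white cap, 64 mm across, 75 mm high

How it is judged (in metres and radians):
On the way, in this order (a step that is already met when the one before it is completed fails the run):
1. the hatch is pressed in by a finger until its latch trips (value of joint hatch below -0.055 rad and contact force between the fingers and hatch above 0.5 N).
2. the hatch, let go, has popped up and stays open by itself (value of joint hatch above 0.8 rad and contact force between each of the arm, the fingers and hatch below 0.1 N), for 0.5 s.
At the end, for the whole second after the job is handed in: The hatch stands open by itself, at rest, at more than 0.8 rad; the burnisher stands flat within 20 mm of where it was, the start button is up, and every bystander is within 30 mm of where it was (value of joint hatch above 0.8 rad and velocity of joint hatch between -0.05 and 0.05 rad/s and distance of burnisher from where it was at the start of the episode below 0.02 m and angle between burnisher's own z axis and vertical below 0.05 rad and value of joint start_button below 0.0025 m and distance of each of spool, spare_battery, awl, marker, can, mallet, glue_jar from where it was at the start of the episode below 0.03 m); the robot touches nothing.
It fails at once if the open hatch is pushed shut again (pressed more than once) (value of joint catch below -0.006 m).
It fails at once if the start button is pressed (value of joint start_button above 0.0025 m).
It fails at once if the burnisher is lifted, tipped or shifted (distance of burnisher from where it was at the start of the episode above 0.02 m or angle between burnisher's own z axis and vertical above 0.05 rad).
It fails at once if a bystander is lifted, carried or disturbed (distance of any of spool, spare_battery, awl, marker, can, mallet, glue_jar from where it was at the start of the episode above 0.03 m).
It also fails if it takes over 32 s, if anything falls off the work surface, if the arm or the gripper's body presses on something with over 40 N, if the wrist force passes 120 N, or if a joint passes its speed limit or range.

## Working session

There is one attempt and no reset: what is moved stays moved. The work goes in short steps, Python scripts to look and compute and a tool call to move; the robot and the scene stay as the last step left them, time stands still between calls to the robot, and variables do not carry over. Pictures are saved under pics/ and viewed, at most 10 in all, crops included, and the job is handed in when it is done.

Besides the shell and the picture viewer there is one more tool, called after "Call:" as name(argument=value, ...) on one line, values as JSON. carry_out: Moves the arm, as the interface text tells. Its arguments: {"type":"object","properties":{"moves":{"type":"string"},"force":{"type":"number"}},"required":["moves"]}

```bash
mkdir -p pics; cat > h.py <<'E'
import numpy as np, cv2
from scipy.spatial.transform import Rotation as R
from workcell import bot
def ray(c,u,v):
    k=c["k1"]; d=cv2.undistortPoints(np.array([[[u,v]]],float),np.array(c["mtx"],float),np.array([k,0,0,0.]))[0,0]
    o=c["orientation"]; o=np.array(o,float)
    M=o if o.shape==(3,3) else R.from_euler('xyz',o,degrees=True).as_matrix()
    return np.array(c["position"],float), M@np.array([d[0],-d[1],-1])
def at(c,u,v,z):
    p,r=ray(c,u,v); return p+r*(z-p[2])/r[2]
def proj(c,P):
    o=np.array(c["orientation"],float)
    M=o if o.shape==(3,3) else R.from_euler('xyz',o,degrees=True).as_matrix()
    q=M.T@(np.array(P)-c["position"]); s=np.array([q[0],-q[1]])/-q[2]
    s=s*(1+c["k1"]*(s@s)); m=np.array(c["mtx"]); return m[0,0]*s[0]+m[0,2],m[1,1]*s[1]+m[1,2]
E
python3 - <<'E'
from h import *
for n in("top","side"):
    c=bot.camera(n); cv2.imwrite(f"pics/{n}1.png",c["img"][:,:,::-1]); print(n,c["position"],c["orientation"],c["k1"],c["mtx"])
print(bot.get_obs())
E
```

```text
top [0.15151639 0.00298355 1.55003408] [ 12.47900081  -0.15225939 -88.07176602] -0.05503944010948824 [[515.3077297    0.         323.77077044]
 [  0.         515.3077297  202.58650355]
 [  0.           0.           1.        ]]
side [-0.45410277 -0.9966243   1.26842124] [ 48.46527281  -0.92530692 -42.94631647] -0.02951007551637735 [[489.1000958    0.         319.69692176]
 [  0.         489.1000958  198.64372975]
 [  0.           0.           1.        ]]
{'time': 0.1, 'q': array([-6.84124095e+01,  5.00600782e+00,  1.00391080e+01,  9.50996707e+01,
        7.59113900e-04,  8.99989081e+01]), 'qd': array([ 0.01535715, -0.01485014,  0.13124584,  0.10723871, -0.10617093,
       -0.03243533]), 'joint_efforts': array([-7.57263342e-05, -5.21565378e+01,  4.65651512e+01,  1.60202599e-02,
       -2.64557076e-05,  1.86196615e-06]), 'ee_pos': array([ 0.20229168, -0.5112443 ,  0.2476736 ]), 'tcp_rot': array([-1.79933430e+02, -7.60382045e-04,  2.15886815e+01]), 'wrist_force': array([-0.42952463, -0.32619728,  0.4116035 ]), 'torque': array([-0.09383988, -0.01400907, -0.01644826]), 'grasp_force': 0.0, 'opening': 0.0855813640400503}
```

View pics/top1.png

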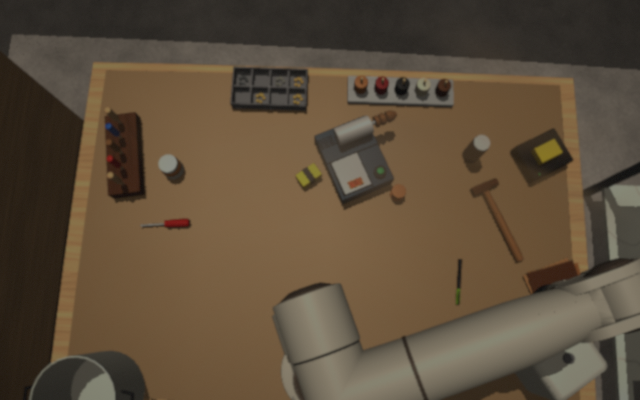

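View pics/side1.png

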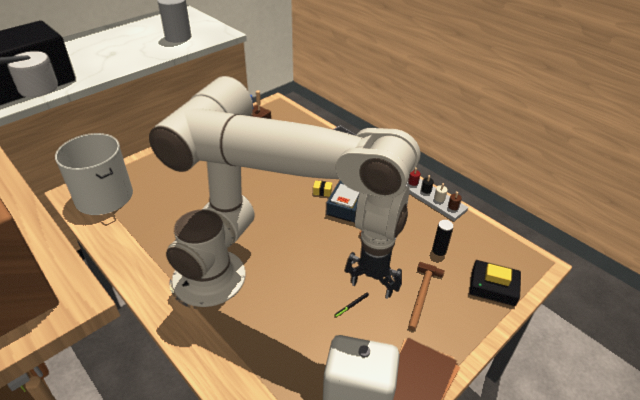

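Top view: burnisher at about (354,160), orange pad (356,183), green button (380,171), battery (309,176), spool (399,191). Next I'll find the centroids by colour.

```bash
python3 - <<'E'
from h import *
c=bot.camera("top"); im=c["img"]; hsv=cv2.cvtColor(im,cv2.COLOR_RGB2HSV)
def blob(lo,hi,box):
    x0,y0,x1,y1=box; m=cv2.inRange(hsv[y0:y1,x0:x1],lo,hi); n,l,s,ce=cv2.connectedComponentsWithStats(m)
    i=1+np.argmax(s[1:,4]); pts=np.argwhere(l==i)[:,::-1]+[x0,y0]; return ce[i]+[x0,y0],s[i,4],pts
p,n,pts=blob((3,130,120),(14,255,255),(343,174,370,192)); b,nb,_=blob((45,80,30),(85,255,255),(370,162,390,180))
P=at(c,*p,.0735);B=at(c,*b,.084);print("pad",p,n,P,"button",b,nb,B)
w=np.array([at(c,*q,.0735)[:2] for q in pts]);e,v=np.linalg.eigh(np.cov(w.T));print("long axis",np.degrees(np.arctan2(v[1,1],v[0,1])),np.sqrt(12*e))
d=(B-P)[:2];print("dist",np.linalg.norm(d),"exp",np.hypot(3,81))
yaw=np.arctan2(d[1],d[0])-np.arctan2(-81,3);print("yaw",np.degrees(yaw))
o=P[:2]-R.from_euler('z',yaw).as_matrix()[:2,:2]@[-.078,.029];print("origin",o,"reach",np.hypot(*P[:2]))
cv2.imwrite("pics/crop.png",cv2.resize(im[95:215,290:420,::-1],None,fx=5,fy=5,interpolation=cv2.INTER_CUBIC))
T=R.from_euler('xyz',bot.get_obs()["tcp_rot"],degrees=True).as_matrix(); print("tool R",T.round(3))
E
```

```text
pad [355.14285714 182.72857143] 70 [ 0.54161071 -0.0807637   0.0735    ] button [380.         170.17142857] 35 [ 0.57977211 -0.15294382  0.084     ]
long axis 115.88533186174966 [0.01871504 0.03934191]
dist 0.08164718342753706 exp 81.05553651663777
yaw 25.74416900301079
origin [ 0.62446487 -0.07300565] reach 0.5475992472585252
tool R [[ 0.93   0.368 -0.   ]
 [ 0.368 -0.93   0.001]
 [-0.    -0.001 -1.   ]]
```

View pics/crop.png

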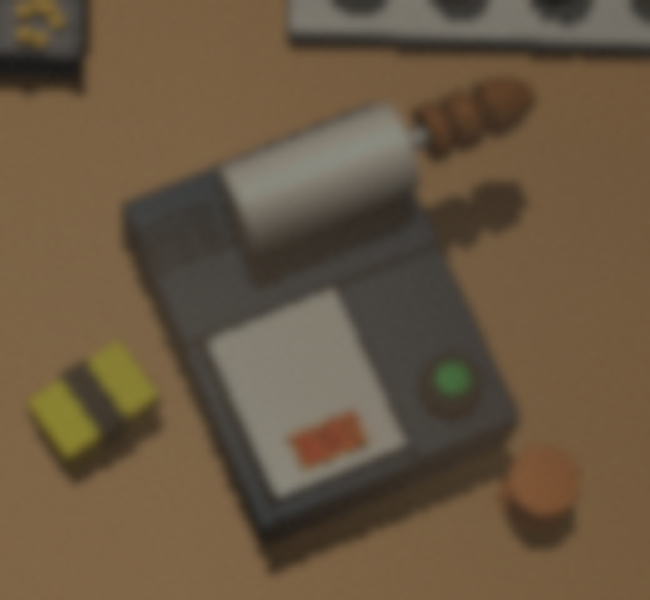

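Pad at (0.542, -0.081), pad–button distance 81.6 mm (81 expected) and yaw 25.7° from two independent cues, so this is consistent. I'll close the fingers and move above the pad.

Call:
carry_out(moves="118 -69 12 0 0 -1 40;235 -138 24 0 0 -2 0;353 -206 36 0 0 -3 0;471 -275 48 0 0 -4 0;471 -275 48 0 0 -4 0;471 -275 48 0 0 -4 0;471 -275 48 0 0 -4 0;471 -275 48 0 0 -4 0;471 -275 48 0 0 -4 0;471 -275 48 0 0 -4 0;471 -275 48 0 0 -4 0;471 -275 48 0 0 -4 0;471 -275 48 0 0 -4 0;471 -275 48 0 0 -4 0;471 -275 48 0 0 -4 0;471 -275 48 0 0 -4 0;471 -275 48 0 0 -4 0;471 -275 48 0 0 -4 0", force=30)

```text
time: 1.95
ee_pos: [0.539, -0.0829, 0.2005]
tcp_rot: [180.0, -0.0, 25.5]
wrist_force: [0.3, -0.1, -0.1]
opening: 0.0
grasp_force: 0.0
```

Call:
carry_out(moves="0 0 30 0 0 0 0;0 0 60 0 0 0 0;0 0 85 0 0 0 0;0 0 85 0 0 0 0;0 0 85 0 0 0 0")

```text
time: 2.45
ee_pos: [0.5391, -0.0825, 0.1159]
tcp_rot: [-180.0, 0.0, 25.6]
wrist_force: [0.2, -0.4, -0.1]
opening: -0.0
grasp_force: 0.0
```

```bash
python3 - <<'E'
from h import *
o=bot.get_obs(); print(bot.tip_extent,o["ee_pos"],o["wrist_force"])
c=bot.camera("side"); u,v=proj(c,[.5416,-.0808,.0735]);tip=proj(c,o["ee_pos"]-[0,0,bot.tip_extent])
x0,y0=int(u)-50,int(v)-45
cv2.imwrite("pics/s2.png",cv2.resize(c["img"][y0:y0+75,x0:x0+100,::-1],None,fx=8,fy=8,interpolation=cv2.INTER_CUBIC))
print("crop px: pad",(u-x0)*8,(v-y0)*8,"tip",(tip[0]-x0)*8,(tip[1]-y0)*8)
E
```

```text
0.017 [ 0.53907619 -0.08247234  0.11587674] [ 0.20239466 -0.38688749 -0.13859768]
crop px: pad 407.2755128085332 367.94005548314885 tip 408.6025931060012 330.57536421827103
```

View pics/s2.png

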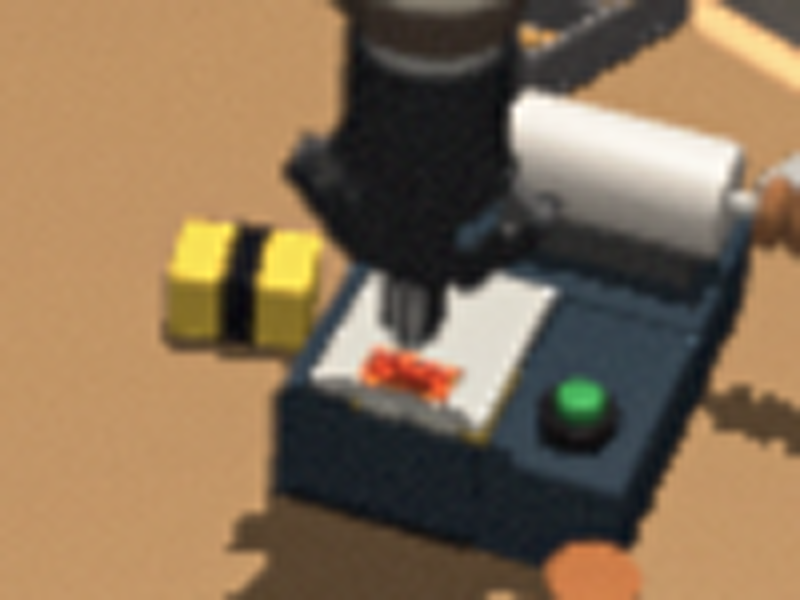

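Tip above the orange pad (crop (410,330) over pad (410,375)); the button at (578,400) is well clear. About 25 mm gap. I'll press gently.

Call:
carry_out(moves="0 0 12 0 0 0 0;0 0 21 0 0 0 0;0 0 24 0 0 0 0;0 0 26 0 0 0 0;0 0 27 0 0 0 0;0 0 28 0 0 0 0;0 0 29 0 0 0 0;0 0 30 0 0 0 0;0 0 30 0 0 0 0;0 0 30 0 0 0 0")

```text
time: 3.5
ee_pos: [0.5391, -0.0825, 0.0853]
tcp_rot: [180.0, 0.0, 25.6]
wrist_force: [-2.4, -0.8, 4.5]
opening: 0.0002
grasp_force: 1.8
```

Contact: tip at 68.3 mm, 5.2 mm in, 4.5 N. Pressing on to the stop.

Call:
carry_out(moves="0 0 1 0 0 0 0;0 0 2 0 0 0 0;0 0 2.7 0 0 0 0;0 0 2.7 0 0 0 0;0 0 2.7 0 0 0 0")

```text
time: 4.0
ee_pos: [0.5392, -0.0824, 0.0826]
tcp_rot: [180.0, -0.0, 25.6]
wrist_force: [-2.3, -0.0, 3.5]
opening: 0.0
grasp_force: 1.8
```

Call:
carry_out(moves="0 0 0.5 0 0 0 0;0 0 1 0 0 0 0;0 0 1 0 0 0 0")

```text
time: 4.3
ee_pos: [0.5392, -0.0824, 0.0819]
tcp_rot: [180.0, -0.0, 25.6]
wrist_force: [-2.9, -1.2, 5.8]
opening: -0.0003
grasp_force: 3.2
```

At the end stop (8.6 mm, force rising). Letting go: up and to the front, faster than the hatch.

Call:
carry_out(moves="-3 0 -12 0 0 0 0;-20 0 -40 0 0 0 0;-50 0 -75 0 0 0 0;-85 0 -110 0 0 0 0;-120 0 -145 0 0 0 0;-140 0 -165 0 0 0 0;-140 0 -165 0 0 0 0;-140 0 -165 0 0 0 0;-140 0 -165 0 0 0 0;-140 0 -165 0 0 0 0;-140 0 -165 0 0 0 0;-140 0 -165 0 0 0 0;-140 0 -165 0 0 0 0;-140 0 -165 0 0 0 0;-140 0 -165 0 0 0 0;-140 0 -165 0 0 0 0;-140 0 -165 0 0 0 0;-140 0 -165 0 0 0 0;-140 0 -165 0 0 0 0;-140 0 -165 0 0 0 0")

```text
time: 6.3
ee_pos: [0.4129, -0.1429, 0.2466]
tcp_rot: [180.0, -0.0, 25.6]
wrist_force: [0.5, -0.5, -0.4]
opening: -0.0
grasp_force: 0.0
```

```bash
python3 - <<'E'
from h import *
o=bot.get_obs(); print(o["ee_pos"],o["wrist_force"])
c=bot.camera("side"); u,v=proj(c,[.5416,-.0808,.0735]); x0,y0=int(u)-70,int(v)-60
cv2.imwrite("pics/s3.png",cv2.resize(c["img"][y0:y0+100,x0:x0+130,::-1],None,fx=6,fy=6,interpolation=cv2.INTER_CUBIC))
E
```

```text
[ 0.41288128 -0.14287178  0.2466148 ] [ 0.47617492 -0.51795947 -0.37519396]
```

View pics/s3.png

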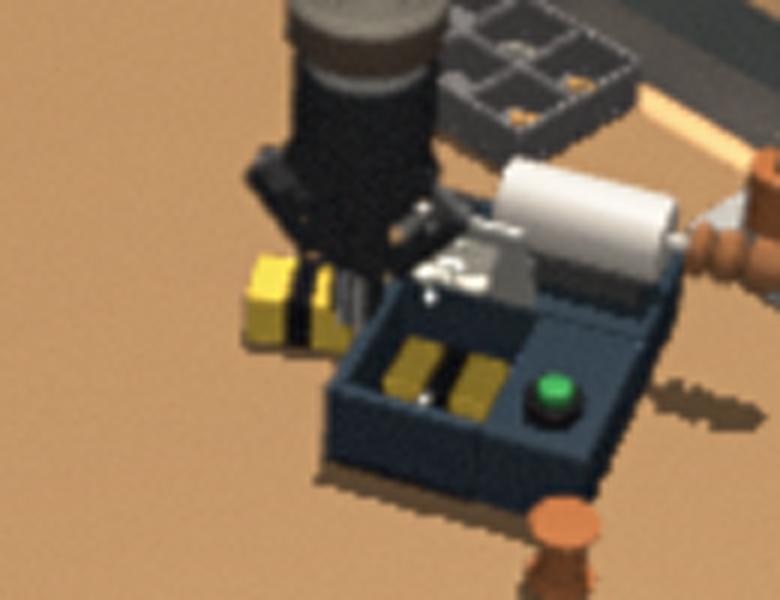

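The hatch stands up steeply at crop (480,260). The battery bay is exposed, the button is up, and the gripper is clear. I'll let it settle and check once more that it stays open.

Call:
carry_out(moves="-40 0 -20 0 0 0 0;-40 0 -20 0 0 0 0;-40 0 -20 0 0 0 0;-40 0 -20 0 0 0 0;-40 0 -20 0 0 0 0;-40 0 -20 0 0 0 0;-40 0 -20 0 0 0 0;-40 0 -20 0 0 0 0;-40 0 -20 0 0 0 0;-40 0 -20 0 0 0 0")

```text
time: 7.35
ee_pos: [0.3768, -0.1601, 0.2666]
tcp_rot: [180.0, -0.0, 25.6]
wrist_force: [0.2, -0.1, -0.7]
opening: -0.0001
grasp_force: 0.0
```

```bash
python3 - <<'E'
from h import *
c=bot.camera("side"); u,v=proj(c,[.5416,-.0808,.0735]); x0,y0=int(u)-70,int(v)-60
cv2.imwrite("pics/s4.png",cv2.resize(c["img"][y0:y0+100,x0:x0+130,::-1],None,fx=6,fy=6,interpolation=cv2.INTER_CUBIC))
Rz=R.from_euler('z',25.7,degrees=True).as_matrix()
for a in(.6,.8,1.1):
    for y in(-.013,.071):
        P=np.array([.6245,-.073,0])+Rz@[.010-.097*np.cos(a),y,.0735+.097*np.sin(a)]; q=proj(c,P); print(a,y,(q[0]-x0)*6,(q[1]-y0)*6)
E
```

```text
0.6 -0.013 500.1148529875044 307.16510386598475
0.6 0.071 368.7774480332836 272.93137414338986
0.8 -0.013 508.21013030424365 275.8991968503649
0.8 0.071 376.6979108658476 242.02913591777354
1.1 -0.013 522.2441360290603 231.1696374069054
1.1 0.071 390.96166078276053 197.94920544484063
```

View pics/s4.png

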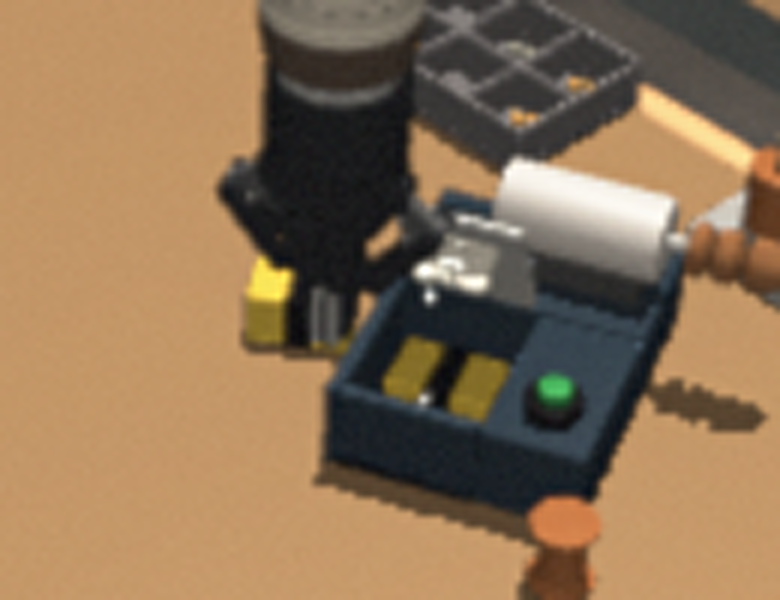

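The hatch's free corner is at crop (522,235), which matches 1.1 rad (522,231), and nothing has changed since the last picture. Handing in.

```bash
python3 -c "
from workcell import bot
print(bot.job_done())"
```

```text
the job is handed in; nothing more can be done
None
```

The battery hatch is open at about 1.1 rad after one full press of the orange pad; it stayed open with the arm backed off, the machine and green button look undisturbed in the last side-camera crop, and the job is handed in (no verdict was shown).

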